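Tighten the marking clamp with its square key

ROBOT

A 7-joint arm with a two-finger parallel gripper is mounted at the origin on a cart in front of the work surface, level with it; the furniture and walls round the work are solid. World frame = base frame: x ahead of the robot, y to its left, z up, the work surface at z = 0. Lengths are in m, angles in rad, forces in N, time in s.
With the tool pointing down it reaches from about 0.425 to 0.925 m from the base axis. Payload 6.8 kg.
Tool frame: the origin (TCP) lies on the mounting face of the last link; the fingertips stand 173 mm ahead of it and the grasp point (between the pads) lies arm.tcp_to_grasp ahead of it (arm.tcp_to_grasp is the distance from the TCP to the grasp point, in m); z points along the fingers, y is the line along which they close (so a half turn about z gives the same grasp; the last joint's range is limited). The gripper opens to 85 mm and grips with 20 to 120 N. Pads are 22 mm wide; open, the fingers measure 114 mm over their backs; the gripper's body (76 mm by 85 mm) begins 54 mm behind the grasp point. The pads swing forward as they close: fully open they stand 13 mm farther back than shut.
Start: joints at [-1.211, 0.477, 0.022, 1.555, -0.011, 1.109, -0.083], TCP at [0.304, 0.602, 0.405] pointing down, gripper open.
Joint ranges: [-2.96, 2.96], [-0.34, 2.1], [-1.41, 1.46], [0.24, 2.44], [-1.37, 4.51], [0.17, 1.92], [-2.96, 2.96]. Speed limits (rad/s): [2.39, 2.39, 3.14, 3.14, 3.14, 3.14, 3.14].

INTERFACE

Orientations are given as a 3x3 rotation matrix whose columns are the frame's x, y, z axes.
In Python, from rig import arm gives the robot as it stands.
- The arm moves only by the shell command python3 -m pendant 'ROWS' [FORCE]. ROWS is a JSON object of lists of equal length, an entry for each row: "grip": the closure, from -1 (fully open) to 1 (shut); "travel": the shift along the tool's x, y, z in cm, a list of three; "spin": the turn about the tool's z in degrees. In form: {"grip": [grip, ...], "travel": [[dx, dy, dz], ...], "spin": [spin, ...]}. A call has 1 to 12 rows; each row is the pose to reach, as a shift and turn from the pose commanded when the call began, along the tool's axes at that moment; what a row does not reach only later rows make up. A row lasts 1/10 s, in which the tool goes at most 50 mm and 8.59 degrees, less where a joint would pass 70% of its speed; a pose out of reach is approached as far as the arm can. A call with a gripper value outside its range is refused whole. The fingers move at their own pace and stop on an object; FORCE is the grip in N (left out, the last holds). Time passes only in rows, so rows that repeat a pose let the fingers close. It gives the time, the measured TCP pose, the force, the opening and the grip force at its end, in the units of the state.
- arm.get_obs(): the state, without advancing time (a new reading comes with each control period).
- arm.capture(name): name is "scene" or "top" or "wrist"; returns a dict with "pixels" (384x512x3 uint8, blue, green, red), "camera_matrix" (3x3 intrinsics, pixels), "eye" and "attitude" of the camera in the world; the wrist camera has in their place "hand_eye" (4x4, takes a point from camera to tool coordinates, whose origin is the TCP and whose axes are the flange's). Camera axes: x right, y up, looking along -z (the intrinsics and any distortion apply to the point x, -y, -z); pixel columns grow to the right and rows downward; lengths in m; the calibration is good to about 2 mm. A picture is of the moment at which its call begins: read the wrist's pose just before it. There is no depth.
- arm.finish_job(): hands the job in; it is judged then, once.
The state is a dict: "time_s": time; "q": joint angles; "joint_velocities": joint speeds; "tau": joint torques, N m; "ee_pos": TCP position; "eef_rot": TCP orientation; "contact_force": force on the tool from outside, world axes, zero at the start; "ft_torque": the same for the moment, N m; "opening": finger opening in m; "grasp_force": force on a finger pad.
Only numpy, scipy, OpenCV 4.12 (cv2) and the standard library are available. Lean on these libraries where they do the work, as an engineer would, in place of code of your own. Each camera call takes 0.05 s, during which the arm holds its last target. There are 200 camera calls.

TASK

Take the loose T-handled square key out of its grey holder, feel it into the recessed square socket of the marking clamp until it is fully home, and turn it clockwise until the jaw grips the tag plate firmly against the fence. Push and tighten gently, without forcing anything: the plate marks easily. Leave the key standing in the socket, let go of it, and do not disturb the loose parts lying round the clamp.

Things in the scene. Friction and masses are not known exactly. Their poses are not given: they have to be found in the camera images.
- key: Loose T-handled key, about 180 g. Origin: centre of the foot of the square shank; z up along the shank, x along the crossbar. Shank 16 x 16 mm (flats square to x and y); it runs up to the crossbar, 64 mm (x) x 16 mm (y) x 14 mm (z), dark with orange ends, whose centre is 60 mm above the foot. To be gripped across the 16 mm of the crossbar.
- key_foot (a point): The centre of the foot of the key's shank (same point and axes as the key).
- holder: Grey plastic block 56 x 56 x 40 mm, fixed; origin at the centre of its underside. The key stands upright in its central square hole, 18.4 mm wide and 30 mm deep, with the flats of key and hole parallel within 0.1 rad (any of x, y).
- clamp: Marking clamp bolted to the bench: dark base 100 (x) x 156 (y) x 12 mm; origin at the centre of the base's underside, z up. At its -y end stands an aluminium drive block 60 x 60 mm, its top 48 mm above the bench; beyond it, towards +y, a blue jaw (moves to +y), the tag plate and, at the +y end, the fence.
- socket (a point): Centre of the recess's mouth, on top of the drive block, at [0, -0.045, 0.048] in the clamp's frame, same axes as the clamp. A round bore 24.2 mm wide leads 12 mm down to the brass spindle, whose square socket, 17.7 mm wide, goes another 18 mm deep: a key fully home has its foot 30 mm below the mouth.
- spindle_rim (a point): Point on the bore's axis at the spindle's top, 12 mm below the mouth; axes of the clamp, it does not turn. The spindle's own angle is not measured: at the start its flats stand 0 to 1.25 rad clockwise (from above) of the clamp's x and y axes. The key rests on it until turned to match within about 0.1 rad, then drops in. Friction of about 0.1 Nm keeps it where it is left.
- jaw_line (a point): Fixed point on the clamp's base midway between jaw and fence; axes of the clamp. 1 rad of the spindle clockwise drives the jaw 6 mm to +y. Jaw, plate and fence touch when the flats stand about 1.65 rad clockwise of the clamp's axes; some 0.05 to 0.15 rad more, with a torque 0.06 to 0.12 Nm above that of free running (10 to 20 N on the plate), is firm. The spindle stays so when released.
- fence: Fixed aluminium fence of the clamp, 70 x 14 x 16 mm on top of the base; origin at the middle of the lower edge of the face that looks at the plate (-y of the clamp).
- plate: Loose light-grey tag plate 34 x 54 x 5 mm lying flat on the clamp's base between jaw and fence, its 34 mm across the gap; its origin is the centre of its underside.
- loupe: Bystander: black loupe, 34 mm wide, 31 mm high, origin under its centre.
- setup_block: Bystander: aluminium block, 30 mm cube, origin under its centre.
- ring_part: Bystander: turned metal ring 26 mm wide, 16 mm high, origin under its centre.
Things that resemble listed ones, but are neither listed nor needed, are in the scene too. Leave any purple or yellow look-alike of the key alone.

How it is judged:
On the way:
1. the key is fully home in the clamp's socket, before the plate is gripped (z of key_foot in the frame of socket below -0.025 m and horizontal distance between key_foot and socket below 0.003 m and angle between key's own z axis and vertical below 0.12 rad and contact force between fence and plate below 2 N), for 0.1 s.
At the end, for the whole second after the job is handed in: The key stands released and at rest in the socket, its foot at least 25 mm below the mouth, within 3 mm of its centre and within 0.12 rad of upright, and the plate is pressed against the fence with 5 to 50 N (z of key_foot in the frame of socket below -0.025 m and horizontal distance between key_foot and socket below 0.003 m and angle between key's own z axis and vertical below 0.12 rad and contact force between fence and plate between 5 and 50 N and linear speed of key below 0.02 m/s); the robot touches nothing.
It fails at once if the plate is squeezed against the fence with more than 50 N (contact force between fence and plate above 50 N).
It fails at once if the key is pressed on the clamp with more than 25 N while it is not yet in the socket (foot less than 20 mm below the mouth) (contact force between key and clamp above 25 N and z of key_foot in the frame of socket above -0.02 m).
It fails at once if the robot touches the plate (contact force between the fingers and plate above 0.5 N).
It fails at once if the key is dropped or laid down (over 0.6 rad from upright) (angle between key's own z axis and vertical above 0.6 rad).
It fails at once if a loose part round the clamp is moved more than 15 mm (distance of any of loupe, setup_block, ring_part from where it was at the start of the episode above 0.015 m).
It also fails if it takes over 67 s, if anything falls off the work surface, if the arm or the gripper's body presses on something with over 40 N, if the wrist force passes 120 N, or if a joint passes its speed limit or range.

## Working session

There is one attempt and no reset: what is moved stays moved. The work goes in short steps, Python scripts to look and compute and a shell command to move; the robot and the scene stay as the last step left them, time stands still between calls to the robot, and variables do not carry over. Pictures are saved under pics/ and viewed, at most 10 in all, crops included, and the job is handed in when it is done.

```bash
ls; mkdir -p pics; cat > h.py <<'E'
import numpy as np,cv2
from rig import arm
def cap(n):
    o=arm.get_obs(); c=arm.capture(n)
    K=np.array(c['camera_matrix'])
    if n=='wrist':
        H=np.array(c['hand_eye']);R=np.array(o['eef_rot']);p=np.array(o['ee_pos'])
        eye=p+R@H[:3,3];att=R@H[:3,:3]
    else: eye=np.array(c['eye']);att=np.array(c['attitude'])
    return dict(img=np.array(c['pixels']),K=K,eye=eye,att=att,keys=list(c.keys()),dist=c.get('distortion'))
def ray(c,uv,z):
    d=c['att']@(np.diag([1,-1,-1])@np.linalg.inv(c['K'])@np.array([uv[0],uv[1],1.]))
    t=(z-c['eye'][2])/d[2]; return c['eye']+t*d
def pix(c,P):
    q=np.diag([1,-1,-1])@c['att'].T@(np.array(P)-c['eye']); q=c['K']@q; return q[:2]/q[2]
E
python3 - <<'E'
from h import *
ims=[]
for n in ['scene','top','wrist']:
    c=cap(n);cv2.imwrite(f'pics/{n}0.png',cv2.resize(c['img'],(800,600)));print(n,c['keys'],c['K'].tolist(),c['eye'],c['att'].tolist(),c['dist'])
print(arm.get_obs(),arm.tcp_to_grasp)
E
```

```text
pics
scene ['pixels', 'camera_matrix', 'eye', 'attitude'] [[407.36155578354055, 0.0, 257.38957131420085], [0.0, 407.36155578354055, 194.53455829486], [0.0, 0.0, 1.0]] [-0.07471924  0.41266148  0.77702359] [[-0.5292733168467812, 0.6245342863615004, -0.5743053902175549], [-0.8483034001998538, -0.3768815808758671, 0.3719430268278646], [0.015846049456353012, 0.6840447347618709, 0.7292679230304787]] None
top ['pixels', 'camera_matrix', 'eye', 'attitude'] [[463.87613489718126, 0.0, 250.88681321198223], [0.0, 463.87613489718126, 186.87768623213765], [0.0, 0.0, 1.0]] [0.40259064 0.04280253 1.36561093] [[0.013333282913520471, 0.9963956030409297, -0.0837736581954603], [-0.9999073874526555, 0.01305781009182161, -0.0038353765409316187], [-0.002727651801977095, 0.08381703786407461, 0.9964774277821548]] None
wrist ['pixels', 'camera_matrix', 'hand_eye'] [[337.1696017168148, 0.0, 256.07136736600194], [0.0, 337.1696017168148, 188.80951661352557], [0.0, 0.0, 1.0]] [0.23244973 0.63809062 0.37280211] [[0.45141390465484804, -0.8464293597478565, -0.2824585379150284], [0.8923127834594539, 0.42754752894094
[... 226 characters left out ...]
, 'joint_velocities': array([ 0.0002364 , -0.00275932,  0.00072214, -0.00451141, -0.00102058,
        0.00089674,  0.00023632]), 'tau': array([ 3.11273761e-03, -5.96924686e+01,  1.61038689e+00, -2.81490129e+01,
        1.26256092e-02,  6.61938975e-03,  8.06242497e-06]), 'ee_pos': array([0.30425035, 0.60230288, 0.40396061]), 'eef_rot': array([[-8.92588363e-01,  4.50872177e-01, -5.42793265e-04],
       [ 4.50872493e-01,  8.92587439e-01, -1.28776504e-03],
       [-9.61269783e-05, -1.39417465e-03, -9.99999024e-01]]), 'contact_force': array([-0.49575692,  0.22378356, -0.22895871]), 'ft_torque': array([0.0026996 , 0.06150757, 0.00256483]), 'grasp_force': 0.0, 'opening': 0.08517395371688943} 0.1547
```

View pics/top0.png

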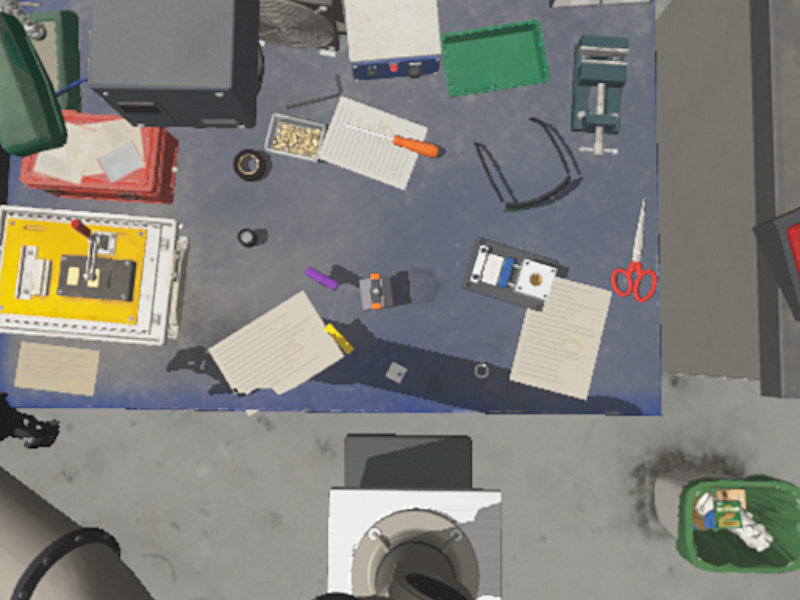

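View pics/scene0.png

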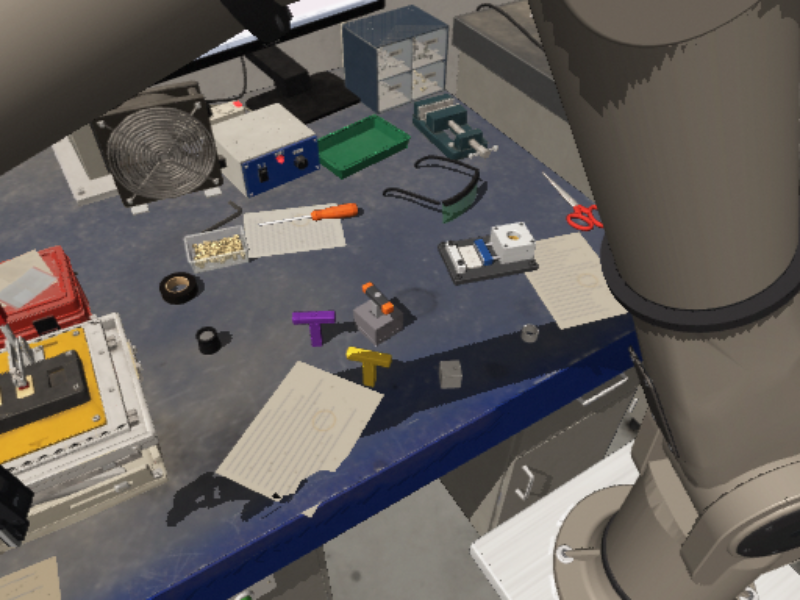

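Top view (800x600): key's orange crossbar ends at about (376,278) and (376,305) on the grey holder; clamp with socket at (536,281) and fence at the left (490,262); loupe (248,237), block (396,372), ring (482,370). The scene view confirms this, with the purple and yellow look-alikes standing beside the holder.

```bash
python3 - <<'E'
from h import *
c=cap('top');im=c['img'];hsv=cv2.cvtColor(im,cv2.COLOR_BGR2HSV)
m=cv2.inRange(hsv,(4,130,120),(16,255,255))
roi=np.zeros_like(m);roi[165:205,225:265]=1
n,l,s,ce=cv2.connectedComponentsWithStats(m*roi)
for i in range(1,n):print('orange',s[i],ce[i],ray(c,ce[i],.077).round(4))
for n,uv,z in [('socket',(536,281),.048),('fence',(485,262),.028),('jaw',(507,272),.025),('loupe',(247,237),.02),('block',(396,372),.03),('ring',(482,370),.016),('purple',(322,278),.07),('yellow',(338,338),.07)]:
    print(n,ray(c,np.array(uv)*.64,z).round(4))
cr=np.hstack([cv2.resize(im[140:220,205:285],(400,400),interpolation=cv2.INTER_CUBIC),cv2.resize(im[140:220,290:370],(400,400),interpolation=cv2.INTER_CUBIC)])
cv2.imwrite('pics/crop1.png',cr)
E
```

```text
orange [237 175   6   4  23] [239.56521739 176.47826087] [0.5397 0.0798 0.077 ]
orange [238 194   6   4  23] [240.56521739 195.47826087] [0.4865 0.0762 0.077 ]
socket [ 0.537  -0.2147  0.048 ]
fence [ 0.5732 -0.124   0.028 ]
jaw [ 0.5554 -0.1654  0.025 ]
loupe [0.6157 0.3214 0.02  ]
block [0.3679 0.0387 0.03  ]
ring [ 0.3733 -0.1205  0.016 ]
purple [0.5351 0.1739 0.07  ]
yellow [0.4279 0.1431 0.07  ]
```

View pics/crop1.png

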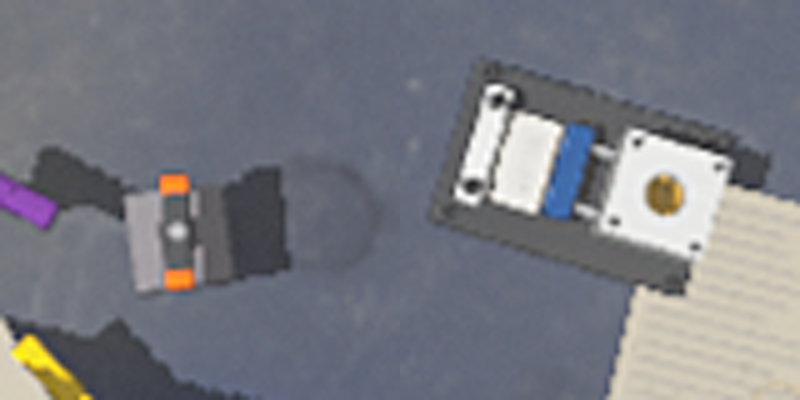

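The crop shows the orange ends at (174,184)/(179,279) in the left half, so the crossbar lies along world x. In the right half, the socket is at (665,193), the blue jaw at (570,170), the plate at (527,160) and the fence at (485,145). I'll move above the key now, with the gripper half closed to clear the purple key.

```bash
python3 -m pendant '{"grip":[-0.3,-0.3,-0.3,-0.3,-0.3,-0.3,-0.3,-0.3,-0.3,-0.3,-0.3,-0.3],"travel":[[-3,-3,0],[-7,-6,0],[-11,-9.5,0],[-15,-13,0],[-19,-16.5,0],[-23,-20,0],[-27,-23.5,0],[-31,-27,0],[-35,-30.5,0],[-38.5,-34,0],[-41,-36.3,0],[-42.3,-37.4,0]],"spin":[-2,-5,-8,-11,-14,-17,-20,-23,-26,-29,-30,-30.7]}' 40
python3 -m pendant '{"grip":[-0.3,-0.3],"travel":[[0,0,0],[0,0,0]],"spin":[0,0]}'
cat > look.py <<'E'
from h import *
import sys
c=cap('wrist');cv2.imwrite(f'pics/{sys.argv[1]}.png',c['img']);o=arm.get_obs()
print(o['time_s'],o['q'].round(3),o['ee_pos'].round(4),o['eef_rot'].round(4).tolist(),o['opening'],o['contact_force'].round(2),o['ft_torque'].round(3))
hsv=cv2.cvtColor(c['img'],cv2.COLOR_BGR2HSV)
m=cv2.inRange(hsv,(4,130,120),(16,255,255))
n,l,s,ce=cv2.connectedComponentsWithStats(m)
for i in range(1,n):
    if s[i,4]>30: print('orange',s[i],ce[i].round(1),ray(c,ce[i],.077).round(4))
E
python3 look.py w1
```

```text
time_s: 1.4
ee_pos: [0.5141, 0.0727, 0.4049]
eef_rot: [[-0.998, -0.062, 0.001], [-0.062, 0.998, -0.002], [-0.001, -0.002, -1.0]]
contact_force: [0.7, -0.3, -0.6]
opening: 0.0554
grasp_force: 0.0
time_s: 1.6
ee_pos: [0.5132, 0.078, 0.4046]
eef_rot: [[-0.998, -0.067, -0.0], [-0.067, 0.998, 0.0], [0.0, 0.0, -1.0]]
contact_force: [0.6, 0.9, -0.4]
opening: 0.0558
grasp_force: 0.0
1.65 [-0.426  0.219  0.178  1.935 -0.047  0.991  1.414] [0.513  0.0789 0.4046] [[-0.9976, -0.0689, -0.0005], [-0.0689, 0.9976, 0.0005], [0.0004, 0.0006, -1.0]] 0.05550851134600855 [-0.    1.1  -0.42] [ 0.093  0.012 -0.034]
orange [248 133  18  14 136] [255.4 139.3] [0.4857 0.0746 0.077 ]
orange [248 192  18  10 100] [255.5 197. ] [0.5398 0.0782 0.077 ]
orange [184 346  39  21 423] [199.5 356.9] [0.7326 0.0284 0.077 ]
```

View pics/w1.png

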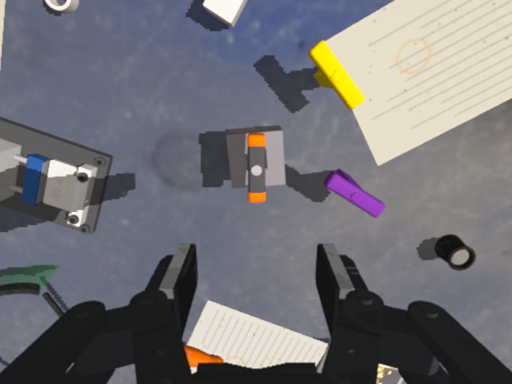

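The wrist view shows the orange ends at (255,139) and (255,197), and the holder around them. The key centre comes out at (0.513, 0.0765), which agrees with the top view. Descending and gripping.

```bash
python3 -m pendant '{"grip":[-0.3,-0.3,-0.3,-0.3,-0.3,-0.3,-0.3,-0.3,-0.3,-0.3,-0.3,-0.3],"travel":[[0,0,2],[0,-0.1,4.5],[0,-0.2,7],[0,-0.2,9.5],[0,-0.2,12],[0,-0.2,14],[0,-0.2,15.5],[0,-0.2,16.5],[0,-0.2,17.3],[0,-0.2,17.8],[0,-0.2,18],[0,-0.2,18]],"spin":[0,0,0,0,0,0,0,0,0,0,0,0]}' 40
python3 -m pendant '{"grip":[0.2,0.4,0.5,0.6,0.7,0.8,0.9,1,1,1],"travel":[[0,0,0],[0,0,0],[0,0,0],[0,0,0],[0,0,0],[0,0,0],[0,0,0],[0,0,0],[0,0,0],[0,0,0]],"spin":[0,0,0,0,0,0,0,0,0,0]}' 50
python3 -c "
from rig import arm
o=arm.get_obs();print(o['contact_force'],o['ft_torque'],o['q'])"
```

```text
time_s: 2.85
ee_pos: [0.5135, 0.0761, 0.2249]
eef_rot: [[-0.998, -0.068, 0.0], [-0.068, 0.998, 0.0], [-0.0, 0.0, -1.0]]
contact_force: [0.2, -0.3, -0.1]
opening: 0.0558
grasp_force: 0.0
time_s: 3.85
ee_pos: [0.5136, 0.0763, 0.2249]
eef_rot: [[-0.998, -0.068, 0.001], [-0.068, 0.998, 0.001], [-0.001, 0.001, -1.0]]
contact_force: [-0.7, 3.0, 5.7]
opening: 0.015
grasp_force: 49.5
[-0.71477338  2.97428972  5.68777414] [0.71262477 0.19820308 0.09543398] [-0.37801255  0.4800004   0.13732198  2.07247436 -0.11374234  0.59535174
  1.47729611]
```

```bash
python3 -m pendant '{"grip":[1,1,1,1,1,1,1,1,1,1,1,1],"travel":[[0,0,-0.5],[0,0,-1],[0,0,-1.7],[0,0,-2.5],[0,0,-3.5],[0,0,-5],[0,0,-7],[0,0,-9],[0,0,-11],[0,0,-12.5],[0,0,-13],[0,0,-13]],"spin":[0,0,0,0,0,0,0,0,0,0,0,0]}'
python3 - <<'E'
from h import *
c=cap('wrist');cv2.imwrite('pics/w2.png',c['img']);o=arm.get_obs()
print(o['contact_force'],o['ft_torque'],o['ee_pos'],o['q'].round(2))
# clamp fit from top
t=cap('top');hsv=cv2.cvtColor(t['img'],cv2.COLOR_BGR2HSV)
m=((hsv[...,1]<45)&(hsv[...,2]>195)).astype(np.uint8)*255
m[:, :330]=0;m[:,360:]=0;m[:150]=0;m[200:]=0
m=cv2.morphologyEx(m,cv2.MORPH_CLOSE,np.ones((7,7)))
n,l,s,ce=cv2.connectedComponentsWithStats(m);print(s[:,4],ce)
i=1+np.argmax(s[1:,4]);P=np.array([ray(t,p,.048)[:2]*1000 for p in np.argwhere(l==i)[:,::-1]]).astype(np.float32)
print(cv2.minAreaRect(P))
b=cv2.inRange(hsv,(16,90,60),(30,255,255));b[:,:330]=0;b[:,360:]=0;b[:165]=0;b[190:]=0
q=np.argwhere(b)[:,::-1].mean(0);print(b.sum()/255,q,ray(t,q,.036),ray(t,q,.048))
E
```

```text
time_s: 5.05
ee_pos: [0.5135, 0.0753, 0.3556]
eef_rot: [[-0.998, -0.067, 0.001], [-0.067, 0.998, 0.0], [-0.001, -0.0, -1.0]]
contact_force: [-0.3, 0.3, -2.9]
opening: 0.015
grasp_force: 48.6
[-0.244369   -0.18238462 -2.31900825] [-0.01590814 -0.03537371 -0.02697494] [0.51316541 0.07543778 0.35472971] [-0.42  0.28  0.18  1.99 -0.06  0.88  1.43]
[196207    401] [[255.31144658 191.50795333]
 [347.75810474 187.6084788 ]]
((513.32666015625, -218.74476623535156), (82.61561584472656, 62.936424255371094), 89.64554595947266)
40.0 [342.7   178.675] [ 0.54153287 -0.21608711  0.036     ] [ 0.54027889 -0.21375058  0.048     ]
```

View pics/w2.png

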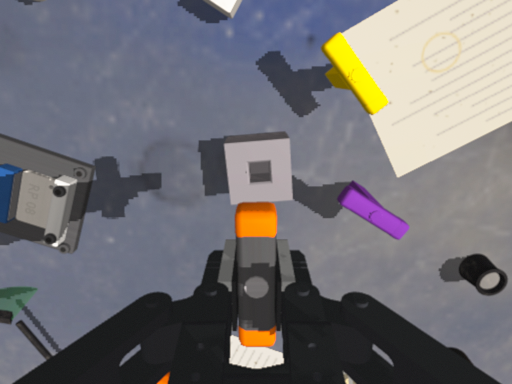

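The key is held upright in the gripper, and the empty holder hole shows at (260,172). Moving above the clamp's socket.

```bash
python3 -m pendant '{"grip":[1,1,1,1,1,1,1,1,1,1,1,1],"travel":[[0,-2,0],[0,-5,0],[-0.1,-8.5,0],[-0.2,-12,0],[-0.3,-15.5,0],[-0.4,-19,0],[-0.5,-22.5,0],[-0.6,-25.5,0],[-0.7,-27.5,0],[-0.7,-28.7,0],[-0.7,-29,0],[-0.7,-29,0]],"spin":[2,5,8,11,14,17,20,22,24,25.6,25.6,25.6]}'
python3 -m pendant '{"grip":[1,1],"travel":[[0,0,0],[0,0,0]],"spin":[0,0]}'
python3 - <<'E'
from h import *
c=cap('wrist');cv2.imwrite('pics/w3.png',cv2.resize(c['img'],(800,600)));o=arm.get_obs()
np.save('w3.npy',c,allow_pickle=True)
print(o['contact_force'],o['ft_torque'],o['ee_pos'],o['eef_rot'].round(4).tolist(),o['q'].round(2))
E
```

```text
time_s: 6.35
ee_pos: [0.5401, -0.2123, 0.3543]
eef_rot: [[-0.929, 0.369, -0.001], [0.369, 0.929, 0.001], [0.001, 0.0, -1.0]]
contact_force: [-0.4, 0.2, -2.3]
opening: 0.0148
grasp_force: 48.6
time_s: 6.55
ee_pos: [0.5403, -0.2115, 0.3546]
eef_rot: [[-0.93, 0.368, -0.0], [0.368, 0.93, 0.001], [0.0, 0.001, -1.0]]
contact_force: [-0.6, -0.8, -2.4]
opening: 0.0152
grasp_force: 48.6
[ 0.56438807 -0.38202177 -1.49078339] [-0.00994128  0.03871837  0.01595317] [ 0.54029766 -0.21172725  0.35468701] [[-0.9298, 0.368, 0.0], [0.368, 0.9298, 0.0006], [0.0002, 0.0005, -1.0]] [-0.03  0.39  0.37  1.86 -0.18  0.93  1.62]
```

View pics/w3.png

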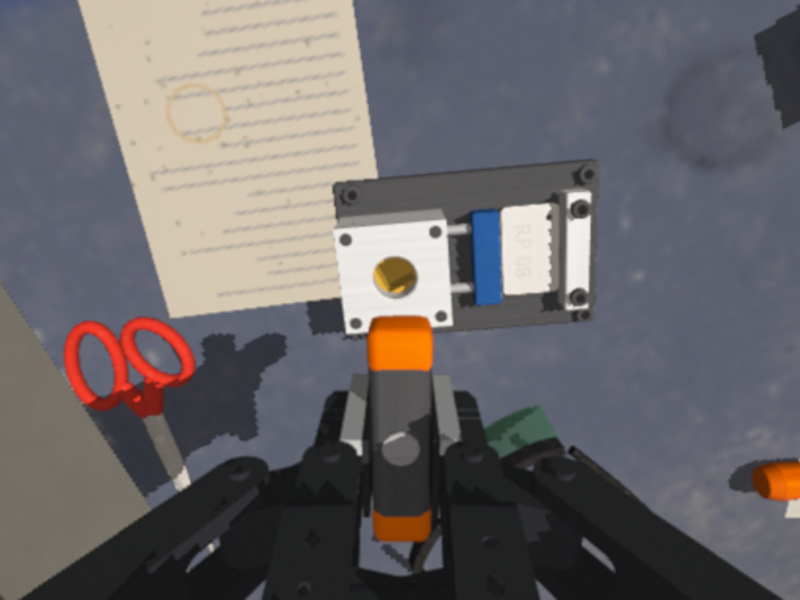

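The wrist view shows the bore's mouth at about (395,278)/800 on the white block, and the held key in line below it. I'll correct the wrist camera's bias with the holder hole seen in w2, since its place in the tool frame is known from the lift.

```bash
python3 - <<'E'
from h import *
c3=np.load('w3.npy',allow_pickle=True).item()
g=cv2.cvtColor(c3['img'],cv2.COLOR_BGR2HSV)
# bore: non-white inside block
m=((g[...,1]>60)|(g[...,2]<140)).astype(np.uint8)*255
n,l,s,ce=cv2.connectedComponentsWithStats(m[150:200,222:284])
for i in range(1,n):
    if s[i,4]>100: print('bore',s[i],ce[i]+[222,150])
# white block
w=((g[...,1]<40)&(g[...,2]>180)).astype(np.uint8)*255
w[:, :205]=0;w[:,295:]=0;w[:128]=0;w[216:]=0
n,l2,s2,_=cv2.connectedComponentsWithStats(w);i=1+np.argmax(s2[1:,4]);print(s2[i])
cnt=cv2.findContours((l2==i).astype(np.uint8),cv2.RETR_EXTERNAL,cv2.CHAIN_APPROX_NONE)[0][0][:,0]
P=np.array([ray(c3,p,.048)[:2]*1000 for p in cnt]).astype(np.float32);print(cv2.minAreaRect(P))
# holder hole in w2
im=cv2.imread('pics/w2.png');gg=cv2.cvtColor(im,cv2.COLOR_BGR2GRAY)
d=(gg<110).astype(np.uint8);n,l,s,ce=cv2.connectedComponentsWithStats(d[148:196,236:284])
for i in range(1,n):
    if s[i,4]>50: print('hole',s[i],ce[i]+[236,148],gg[172,260],gg[150,250])
np.set_printoptions(linewidth=200)
print(gg[155:190:2,244:276:2]); print(g[155:192:2,236:270:2,2])
E
```

```text
bore [ 17  15  28  25 533] [252.75609756 176.41838649]
[ 205  140   90   74 3845]
((540.18701171875, -217.29176330566406), (77.3775634765625, 60.235740661621094), 73.27262115478516)
hole [ 14  13  21  22 410] [259.88536585 171.55121951] 90 174
[[174 173 174 174 174 175 175 174 175 175 174 174 175 175 174 175]
 [173 173 173 174 174 175 175 174 174 175 175 175 175 176 174 174]
 [173 174 174 175 174 175 176 174 175 174 172 171 166 166 175 175]
 [173 168 154 151 146 141 138 131 126 119 114 109 101 127 174 175]
 [174 178 137  97  94  93  92  91  92  91  91  92  84 118 175 175]
 [173 179 147  91  92  92  92  92  92  92  91  91  85 116 175 174]
 [173 178 155  88  92  92  92  92  92  92  91  92  85 111 175 175]
 [174 176 160  84  92  92  92  92  92  91  92  92  86 104 175 174]
 [172 156 165  85  91  91  91  91  92  92  92  92  87  94 174 174]
 [173 164 168  98  86  85  83  81  78  76  76  74  72  92 174 175]
 [172 174 171  97  73  71  70  70  71  70  69  69  69  88 163 174]
 [173 173 177  99  75  77  76  75  71  71  71  71  70  87 157 172]
 [173 172 180  86  72  70  71  73  71  73  72  71  6
[... 1000 characters left out ...]
216 172 139 119 122 121 121 122 123 122 123 121 119 176 238]
 [236 223 229 188 167 119 121 121 122 123 122 122 110  96 104 138 237]
 [234 218 230 222 173 151 119 121 122 122 107  94  91  90  91 122 229]
 [234 219 220 232 203 171 119 123 113  96  91  92  92 101 110 124 231]
 [236 230 186 230 228 175 145  98  92  90  90  95 108 123 106 159 239]
 [238 243 201 203 228 216 164 100  95 107 178 178 121 108  99 200 240]
 [239 240 239 186 194 223 174 111 177 227 231 154 104  94 150 228 237]
 [236 236 240 232 183 181 173 182 186 191 148 107  98 156 221 238 237]
 [235 235 236 241 235 189 170 159 148 137 127 138 190 226 236 236 236]
 [236 236 236 235 237 239 236 227 199 205 214 227 234 236 236 237 237]]
```

```bash
python3 - <<'E'
from h import *
c3=np.load('w3.npy',allow_pickle=True).item()
g=cv2.cvtColor(c3['img'],cv2.COLOR_BGR2HSV)
m=((g[...,1]>40)|(g[...,2]<200)).astype(np.uint8)[155:200,225:280]
m=cv2.morphologyEx(m,cv2.MORPH_OPEN,np.ones((3,3)))
cn=max(cv2.findContours(m,cv2.RETR_EXTERNAL,cv2.CHAIN_APPROX_NONE)[0],key=cv2.contourArea)
e=cv2.fitEllipse(cn);b=np.array(e[0])+[225,155];print(e)
R=c3['att']; p3=np.array([0.5403,-0.2117,.3547]); 
# tool rot
R3=np.array([[-0.9298,0.368,0],[0.368,0.9298,0],[0,0,-1]])
s=ray(c3,b,.048); st=R3.T@(s-p3); print('socket world',s,'tool',st*100)
# w2 : rebuild cam
H=np.array(arm.capture('wrist')['hand_eye'])
p2=np.array([.51317,.07544,.35473]);R2=np.array([[-.998,-.067,0],[-.067,.998,0],[0,0,-1.]])
c2=dict(K=c3['K'],eye=p2+R2@H[:3,3],att=R2@H[:3,:3])
h=ray(c2,(260.0,171.6),.04);print('hole',h,'tool',R2.T@(h-p2)*100)
kn=ray(c3,(400*.64,449*.64),.207);print('key knob tool',R3.T@(kn-p3)*100)
# clamp direction: base far bolts & white edges via lines
for a,bb,z in [((351,194),(587,175),.014),((356,324),(582,316),.02),((346,240),(435,232),.048),((356,323),(441,316),.048),((346,240),(356,323),.048),((435,232),(441,316),.048)]:
    A=ray(c3,np.array(a)*.64,z);B=ray(c3,np.array(bb)*.64,z);d=B-A;print(np.degrees(np.arctan2(d[1],d[0])),np.linalg.norm(d),((A+B)/2).round(4))
E
```

```text
((27.763227462768555, 22.031160354614258), (26.39754295349121, 28.285947799682617), 108.30040740966797)
socket world [ 0.54026544 -0.21489279  0.048     ] tool [-0.11428107 -0.29813718 30.67      ]
hole [0.51177945 0.07818388 0.04      ] tool [ 0.12039244  0.28315562 31.473     ]
key knob tool [-0.05900662 -0.02722426 14.77      ]
72.9437277751887 0.1366582854400761 [ 0.5136 -0.1588  0.014 ]
70.56088561297362 0.13943512992796675 [ 0.5906 -0.1862  0.02  ]
73.60787748573283 0.0475412360271427 [ 0.5185 -0.2088  0.048 ]
73.42584196333338 0.047812818058276356 [ 0.5642 -0.2224  0.048 ]
-16.704359390205397 0.04765745419963987 [ 0.5346 -0.2384  0.048 ]
-16.37818493333662 0.047808654724739656 [ 0.5481 -0.1927  0.048 ]
```

```bash
python3 - <<'E'
from h import *
c3=np.load('w3.npy',allow_pickle=True).item()
cv2.imwrite('pics/c3.png',cv2.resize(c3['img'][155:200,223:283],(780,585),interpolation=cv2.INTER_CUBIC))
E
```

```text
(no output)
```

View pics/c3.png

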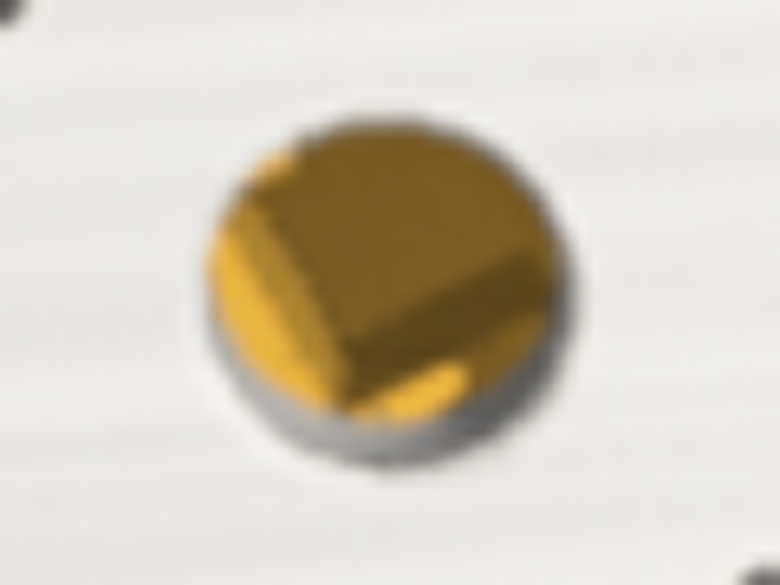

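The close crop shows the bore mouth centred at (392,290) and the brass square, with edges from (250,205) to (342,405) and on to about (540,312). From these I can estimate the spindle's angle.

```bash
python3 - <<'E'
from h import *
c3=np.load('w3.npy',allow_pickle=True).item()
f=lambda x,y:np.array([223+x/13-.5+.04,155+y/13-.5+.04])
for a,b in [((250,205),(342,405)),((342,405),(540,312))]:
    d=ray(c3,f(*b),.036)-ray(c3,f(*a),.036);print(np.degrees(np.arctan2(d[1],d[0])),np.linalg.norm(d))
print(ray(c3,f(392,290),.048))
o=arm.get_obs();print(o['ee_pos'],o['eef_rot'].round(3).tolist())
E
```

```text
1.7041440468889497 0.015551542427924921
94.58910346396024 0.015162670415607229
[ 0.54009244 -0.2148873   0.048     ]
[ 0.54026428 -0.2119485   0.35471741] [[-0.93, 0.368, 0.0], [0.368, 0.93, 0.0], [0.0, 0.0, -1.0]]
```

```bash
python3 -m pendant '{"grip":[1,1,1,1,1,1,1,1,1,1],"travel":[[-0.1,-0.3,1],[-0.14,-0.35,2.5],[-0.14,-0.35,4],[-0.14,-0.35,5.5],[-0.14,-0.35,6.5],[-0.14,-0.35,7.5],[-0.14,-0.35,8.2],[-0.14,-0.35,8.7],[-0.14,-0.35,8.7],[-0.14,-0.35,8.7]],"spin":[-3,-7,-11,-15,-19,-22,-24,-25,-25,-25]}'
python3 -m pendant '{"grip":[1,1,1],"travel":[[0,0,0.25],[0,0,0.5],[0,0,0.5]],"spin":[0,0,0]}'
python3 -c "
from rig import arm
o=arm.get_obs();print(o['contact_force'],o['ft_torque'],o['ee_pos'],o['eef_rot'][:,1],o['q'].round(2))"
```

```text
time_s: 7.65
ee_pos: [0.5403, -0.2166, 0.2679]
eef_rot: [[-0.998, -0.057, 0.0], [-0.057, 0.998, -0.0], [-0.0, -0.0, -1.0]]
contact_force: [-0.7, 0.4, -1.8]
opening: 0.0154
grasp_force: 48.5
time_s: 7.95
ee_pos: [0.5401, -0.2166, 0.2625]
eef_rot: [[-0.998, -0.057, -0.0], [-0.057, 0.998, 0.0], [0.0, 0.0, -1.0]]
contact_force: [0.8, 0.1, -2.0]
opening: 0.0149
grasp_force: 48.6
[ 0.79389224  0.08340991 -2.04907539] [ 0.00590176 -0.08816619 -0.03646106] [ 0.54010461 -0.2165586   0.26250344] [-5.74859027e-02  9.98346313e-01  1.01162799e-04] [ 0.09  0.51  0.23  1.91 -0.17  0.74  2.05]
```

```bash
python3 -m pendant '{"grip":[1,1,1],"travel":[[-0.02,0.08,0.1],[-0.02,0.08,0.2],[-0.02,0.08,0.2]],"spin":[0,0,0]}'
python3 -c "
from rig import arm
o=arm.get_obs();print(o['contact_force'],o['ft_torque'],o['ee_pos'])"
```

```text
time_s: 8.25
ee_pos: [0.5402, -0.2158, 0.2605]
eef_rot: [[-0.998, -0.058, -0.0], [-0.058, 0.998, 0.0], [0.0, 0.0, -1.0]]
contact_force: [-0.0, 0.0, -1.6]
opening: 0.0149
grasp_force: 48.6
[-0.03097439  0.03522656 -1.63345737] [ 0.07866461 -0.02379796  0.04998756] [ 0.54019948 -0.21582079  0.26053745]
```

```bash
python3 -m pendant '{"grip":[1,1,1],"travel":[[0,0,0.1],[0,0,0.2],[0,0,0.2]],"spin":[0,0,0]}'
python3 -c "
from rig import arm
o=arm.get_obs();print(o['contact_force'],o['ft_torque'],o['ee_pos'])"
```

```text
time_s: 8.55
ee_pos: [0.5402, -0.2159, 0.2585]
eef_rot: [[-0.998, -0.057, -0.0], [-0.057, 0.998, 0.0], [0.0, 0.0, -1.0]]
contact_force: [0.2, -0.6, -2.6]
opening: 0.0151
grasp_force: 48.6
[ 0.21703414 -0.59137896 -2.5809236 ] [-0.02229481 -0.03278288  0.04680237] [ 0.54018329 -0.21585288  0.2585289 ]
```

The foot is 4 mm inside the bore with no contact. Continuing down to just above the spindle rim.

```bash
python3 -m pendant '{"grip":[1,1,1,1],"travel":[[0,0,0.2],[0,0,0.4],[0,0,0.6],[0,0,0.6]],"spin":[0,0,0,0]}'
python3 -c "
from rig import arm
o=arm.get_obs();print(o['contact_force'],o['ft_torque'],o['ee_pos'])"
```

```text
time_s: 8.95
ee_pos: [0.5402, -0.2158, 0.2523]
eef_rot: [[-0.998, -0.058, -0.001], [-0.058, 0.998, 0.0], [0.001, 0.0, -1.0]]
contact_force: [0.3, 0.4, -3.1]
opening: 0.0152
grasp_force: 48.6
[ 0.2954931   0.43301755 -3.05074994] [-0.00656728 -0.01103877  0.03644485] [ 0.54015019 -0.21575729  0.25228296]
```

```bash
python3 -m pendant '{"grip":[1,1,1],"travel":[[0,0,0.1],[0,0,0.2],[0,0,0.2]],"spin":[0,0,0]}'
python3 -c "
from rig import arm
o=arm.get_obs();print(o['contact_force'],o['ft_torque'],o['ee_pos'])"
```

```text
time_s: 9.25
ee_pos: [0.5404, -0.2158, 0.2507]
eef_rot: [[-0.998, -0.058, 0.0], [-0.058, 0.998, -0.0], [-0.0, -0.0, -1.0]]
contact_force: [0.1, 0.2, -3.6]
opening: 0.0153
grasp_force: 48.6
[ 0.13921387  0.23180294 -3.61871516] [ 0.02452536 -0.1193585  -0.01375599] [ 0.54038472 -0.21584373  0.25067086]
```

```bash
python3 -m pendant '{"grip":[1,1,1],"travel":[[0,0,0.1],[0,0,0.2],[0,0,0.2]],"spin":[0,0,0]}'
python3 -c "
from rig import arm
o=arm.get_obs();print(o['contact_force'],o['ft_torque'],o['ee_pos'])"
```

```text
time_s: 9.55
ee_pos: [0.5404, -0.2159, 0.2487]
eef_rot: [[-0.998, -0.058, 0.0], [-0.058, 0.998, -0.0], [-0.0, -0.0, -1.0]]
contact_force: [0.8, -0.3, -2.7]
opening: 0.0154
grasp_force: 48.6
[ 0.8474279  -0.26324208 -2.67359725] [-0.00264223 -0.24328928 -0.03032093] [ 0.5404455  -0.21586002  0.24866498]
```

```bash
python3 -m pendant '{"grip":[1,1,1,1],"travel":[[0,0,0.1],[0,0,0.2],[0,0,0.3],[0,0,0.3]],"spin":[0,0,0,0]}'
python3 -c "
from rig import arm
o=arm.get_obs();print(o['contact_force'],o['ft_torque'],o['ee_pos'])"
```

```text
time_s: 9.95
ee_pos: [0.5404, -0.2158, 0.2456]
eef_rot: [[-0.998, -0.058, 0.0], [-0.058, 0.998, -0.0], [-0.0, -0.0, -1.0]]
contact_force: [0.9, -0.7, -1.7]
opening: 0.0151
grasp_force: 48.6
[ 0.89066721 -0.71127652 -1.73762459] [ 0.03156955 -0.40216631  0.01291817] [ 0.54041733 -0.21584624  0.24561227]
```

```bash
python3 -m pendant '{"grip":[1,1,1,1,1],"travel":[[-0.03,0,0.1],[-0.03,0,0.2],[-0.03,0,0.3],[-0.03,0,0.4],[-0.03,0,0.4]],"spin":[0,0,0,0,0]}'
python3 -c "
from rig import arm
o=arm.get_obs();print(o['contact_force'],o['ft_torque'],o['ee_pos'])"
```

```text
time_s: 10.45
ee_pos: [0.5406, -0.2158, 0.2415]
eef_rot: [[-0.998, -0.058, -0.0], [-0.058, 0.998, 0.0], [0.0, 0.0, -1.0]]
contact_force: [1.8, -0.6, -3.1]
opening: 0.0152
grasp_force: 48.6
[ 1.77186207 -0.58942055 -3.10223391] [ 0.0613294  -0.39549851  0.01967024] [ 0.54056545 -0.21583823  0.24152634]
```

```bash
python3 -m pendant '{"grip":[1,1,1,1,1,1],"travel":[[-0.05,-0.02,0.1],[-0.05,-0.02,0.2],[-0.05,-0.02,0.3],[-0.05,-0.02,0.4],[-0.05,-0.02,0.5],[-0.05,-0.02,0.5]],"spin":[0,0,0,0,0,0]}'
python3 -c "
from rig import arm
o=arm.get_obs();print(o['contact_force'],o['ft_torque'],o['ee_pos'])"
```

```text
time_s: 11.05
ee_pos: [0.5409, -0.216, 0.2364]
eef_rot: [[-0.998, -0.057, -0.001], [-0.057, 0.998, 0.0], [0.001, 0.0, -1.0]]
contact_force: [1.0, 0.8, -2.2]
opening: 0.0152
grasp_force: 48.6
[ 0.95066525  0.80129365 -2.18697307] [ 0.15234079 -0.00444625  0.05357815] [ 0.54089588 -0.21598925  0.23643603]
```

```bash
python3 -m pendant '{"grip":[1,1,1,1],"travel":[[0,0,0.1],[0,0,0.2],[0,0,0.3],[0,0,0.3]],"spin":[0,0,0,0]}'
python3 -m pendant '{"grip":[1,1],"travel":[[0,0,0.05],[0,0,0.1]],"spin":[0,0]}'
python3 -c "
from rig import arm
o=arm.get_obs();print(o['contact_force'],o['ft_torque'],o['ee_pos'])"
```

```text
time_s: 11.45
ee_pos: [0.541, -0.2159, 0.2335]
eef_rot: [[-0.998, -0.058, -0.0], [-0.058, 0.998, 0.0], [0.0, 0.0, -1.0]]
contact_force: [-0.9, 0.5, -3.1]
opening: 0.0151
grasp_force: 48.6
time_s: 11.65
ee_pos: [0.5411, -0.216, 0.233]
eef_rot: [[-0.998, -0.058, 0.0], [-0.058, 0.998, 0.0], [-0.0, 0.0, -1.0]]
contact_force: [-1.7, 1.6, 5.1]
opening: 0.0149
grasp_force: 49.6
[-1.74927844  1.58264381  5.08628199] [0.51684228 0.47754427 0.0318813 ] [ 0.54114033 -0.21597928  0.23295603]
```

The key is home: it bottoms at TCP z 0.233, where 0.2329 was expected. I'll ease off slightly and turn clockwise while watching the moment about z.

```bash
cat > st.py <<'E'
from rig import arm
import numpy as np
a=[]
o=arm.get_obs()
print('F',o['contact_force'].round(1),'T',o['ft_torque'].round(3),o['ee_pos'].round(4),'yaw',np.degrees(np.arctan2(o['eef_rot'][1,1],o['eef_rot'][0,1])).round(2),'q7',o['q'][6].round(3))
E
python3 -m pendant '{"grip":[1,1],"travel":[[0,0,-0.1],[0,0,-0.1]],"spin":[0,0]}' >/dev/null; python3 st.py
python3 -m pendant '{"grip":[1,1,1],"travel":[[0,0,0],[0,0,0],[0,0,0]],"spin":[1.5,3,4]}'>/dev/null; python3 st.py
python3 -m pendant '{"grip":[1,1,1],"travel":[[0,0,0],[0,0,0],[0,0,0]],"spin":[1.5,3,4]}'>/dev/null; python3 st.py
python3 -m pendant '{"grip":[1,1,1],"travel":[[0,0,0],[0,0,0],[0,0,0]],"spin":[1.5,3,4]}'>/dev/null; python3 st.py
```

```text
F [-0.8  1.  -0.7] T [0.312 0.039 0.035] [ 0.541  -0.216   0.2337] yaw 93.3 q7 2.062
F [-0.5  1.9 -2.2] T [0.547 0.036 0.166] [ 0.5411 -0.2157  0.2336] yaw 89.21 q7 2.004
F [-0.2  2.4 -1.8] T [0.665 0.063 0.132] [ 0.5411 -0.2158  0.2336] yaw 85.2 q7 1.949
F [-0.2  2.4 -2. ] T [0.743 0.106 0.092] [ 0.541  -0.2159  0.2336] yaw 81.2 q7 1.893
```

```bash

python3 -m pendant '{"grip":[1,1,1],"travel":[[0,0.05,0],[0,0.05,0],[0,0.05,0]],"spin":[1.5,3,4]}'>/dev/null; python3 st.py
python3 -m pendant '{"grip":[1,1,1],"travel":[[0,0,0],[0,0,0],[0,0,0]],"spin":[1,2,3]}'>/dev/null; python3 st.py
python3 -m pendant '{"grip":[1,1],"travel":[[0,0,0],[0,0,0]],"spin":[0.7,1.5]}'>/dev/null; python3 st.py
python3 -m pendant '{"grip":[1,1],"travel":[[0,0,0],[0,0,0]],"spin":[0.7,1.5]}'>/dev/null; python3 st.py
python3 -m pendant '{"grip":[1],"travel":[[0,0,0]],"spin":[0]}'>/dev/null; python3 st.py
python3 -m pendant '{"grip":[1],"travel":[[0,0,0]],"spin":[0]}'>/dev/null; python3 st.py
```

```text
F [-0.2  1.  -2.2] T [0.325 0.162 0.115] [ 0.541  -0.2157  0.2336] yaw 77.18 q7 1.836
F [-1.1  0.2 -1.8] T [0.146 0.274 0.099] [ 0.541  -0.2158  0.2336] yaw 74.2 q7 1.795
F [-1.1  0.3 -2.1] T [-0.008  0.356  0.14 ] [ 0.541  -0.2158  0.2336] yaw 72.73 q7 1.774
F [-2.  -1.  -3.2] T [-0.093  0.413  0.161] [ 0.541  -0.2158  0.2337] yaw 71.22 q7 1.753
F [-2.6 -1.  -3.1] T [-0.075  0.447  0.065] [ 0.5409 -0.2158  0.2336] yaw 71.25 q7 1.754
F [-2.3  0.3 -3.2] T [-0.204  0.518  0.107] [ 0.541  -0.2158  0.2336] yaw 71.28 q7 1.754
```

```bash

python3 -m pendant '{"grip":[1,1],"travel":[[0.04,0,0],[0.04,0,0]],"spin":[0.7,1.5]}'>/dev/null; python3 st.py
python3 -m pendant '{"grip":[1],"travel":[[0,0,0]],"spin":[0]}'>/dev/null; python3 st.py
python3 -m pendant '{"grip":[1],"travel":[[0,0,0]],"spin":[0]}'>/dev/null; python3 st.py
python3 -m pendant '{"grip":[1,1],"travel":[[0,0,0],[0,0,0]],"spin":[0.7,1.5]}'>/dev/null; python3 st.py
python3 -m pendant '{"grip":[1],"travel":[[0,0,0]],"spin":[0]}'>/dev/null; python3 st.py
python3 -m pendant '{"grip":[1],"travel":[[0,0,0]],"spin":[0]}'>/dev/null; python3 st.py
```

```text
F [-2.4 -0.8 -4.1] T [-0.356  0.276  0.105] [ 0.5407 -0.2157  0.2337] yaw 69.73 q7 1.732
F [-0.7 -2.6 -5.2] T [-0.516  0.3    0.077] [ 0.5408 -0.2156  0.2337] yaw 69.75 q7 1.733
F [-0.6 -2.6 -4.1] T [-0.501  0.264  0.039] [ 0.5408 -0.2156  0.2337] yaw 69.79 q7 1.733
F [-1.3 -2.3 -4.7] T [-0.615  0.283  0.081] [ 0.5407 -0.2157  0.2337] yaw 68.22 q7 1.712
F [-1.4 -3.1 -5.2] T [-0.679  0.281  0.083] [ 0.5407 -0.2156  0.2337] yaw 68.25 q7 1.712
F [-0.9 -2.4 -4.9] T [-0.791  0.245  0.134] [ 0.5407 -0.2156  0.2337] yaw 68.29 q7 1.712
```

```bash

python3 -m pendant '{"grip":[1,1],"travel":[[0,-0.04,0],[0,-0.04,0]],"spin":[0.7,1.5]}'>/dev/null; python3 st.py
python3 -m pendant '{"grip":[1],"travel":[[0,0,0]],"spin":[0]}'>/dev/null; python3 st.py
python3 -m pendant '{"grip":[1],"travel":[[0,0,0]],"spin":[0]}'>/dev/null; python3 st.py
python3 -m pendant '{"grip":[1,1],"travel":[[0,0,0],[0,0,0]],"spin":[0.7,1.5]}'>/dev/null; python3 st.py
python3 -m pendant '{"grip":[1],"travel":[[0,0,0]],"spin":[0]}'>/dev/null; python3 st.py
python3 -m pendant '{"grip":[1],"travel":[[0,0,0]],"spin":[0]}'>/dev/null; python3 st.py
```

```text
F [-1.1 -2.6 -4.9] T [-0.637  0.198  0.151] [ 0.5407 -0.2158  0.2337] yaw 66.73 q7 1.692
F [-0.4 -3.1 -5.2] T [-0.582  0.207  0.102] [ 0.5407 -0.2157  0.2337] yaw 66.76 q7 1.692
F [-0.5 -2.1 -4.5] T [-0.605  0.221  0.101] [ 0.5407 -0.2157  0.2337] yaw 66.8 q7 1.692
F [-0.9 -2.7 -5.6] T [-0.612  0.221  0.092] [ 0.5407 -0.2158  0.2337] yaw 65.24 q7 1.671
F [-0.8 -2.1 -5.6] T [-0.546  0.148  0.134] [ 0.5407 -0.2157  0.2337] yaw 65.26 q7 1.671
F [-0.2 -3.  -4.2] T [-0.613  0.127  0.094] [ 0.5407 -0.2157  0.2337] yaw 65.3 q7 1.672
```

Still free running (0.11 Nm on average). Continuing in small steps.

```bash

python3 -m pendant '{"grip":[1,1],"travel":[[0,-0.04,0],[0,-0.04,0]],"spin":[0.7,1.5]}'>/dev/null; python3 st.py
python3 -m pendant '{"grip":[1],"travel":[[0,0,0]],"spin":[0]}'>/dev/null; python3 st.py
python3 -m pendant '{"grip":[1],"travel":[[0,0,0]],"spin":[0]}'>/dev/null; python3 st.py
python3 -m pendant '{"grip":[1,1],"travel":[[0,0,0],[0,0,0]],"spin":[0.7,1.5]}'>/dev/null; python3 st.py
python3 -m pendant '{"grip":[1],"travel":[[0,0,0]],"spin":[0]}'>/dev/null; python3 st.py
python3 -m pendant '{"grip":[1],"travel":[[0,0,0]],"spin":[0]}'>/dev/null; python3 st.py
```

```text
F [-0.4 -0.5 -5. ] T [-0.331  0.074  0.172] [ 0.5406 -0.2159  0.2337] yaw 63.75 q7 1.651
F [-0.2 -1.4 -3.9] T [-0.262 -0.041  0.109] [ 0.5406 -0.2159  0.2337] yaw 63.77 q7 1.651
F [-0.1 -0.5 -5.3] T [-0.192 -0.018  0.106] [ 0.5406 -0.2159  0.2337] yaw 63.81 q7 1.651
F [ 0.4 -0.7 -4.7] T [-0.169 -0.061  0.107] [ 0.5406 -0.2159  0.2337] yaw 62.25 q7 1.63
F [ 0.5  0.1 -5.4] T [-0.04  -0.118  0.1  ] [ 0.5405 -0.216   0.2337] yaw 62.26 q7 1.63
F [ 0.   0.5 -4.5] T [-0.004 -0.13   0.064] [ 0.5406 -0.2159  0.2337] yaw 62.31 q7 1.631
```

```bash

python3 -m pendant '{"grip":[1,1],"travel":[[0,0,0],[0,0,0]],"spin":[0.7,1.2]}'>/dev/null; python3 st.py
python3 -m pendant '{"grip":[1],"travel":[[0,0,0]],"spin":[0]}'>/dev/null; python3 st.py
python3 -m pendant '{"grip":[1],"travel":[[0,0,0]],"spin":[0]}'>/dev/null; python3 st.py
python3 -m pendant '{"grip":[1,1],"travel":[[0,0,0],[0,0,0]],"spin":[0.7,1.2]}'>/dev/null; python3 st.py
python3 -m pendant '{"grip":[1],"travel":[[0,0,0]],"spin":[0]}'>/dev/null; python3 st.py
python3 -m pendant '{"grip":[1],"travel":[[0,0,0]],"spin":[0]}'>/dev/null; python3 st.py
```

```text
F [ 0.9  0.4 -4.7] T [ 0.051 -0.138  0.112] [ 0.5405 -0.216   0.2337] yaw 61.05 q7 1.613
F [ 1.1  0.2 -4.6] T [ 0.015 -0.137  0.091] [ 0.5405 -0.216   0.2337] yaw 61.08 q7 1.614
F [ 0.3 -0.2 -5.2] T [ 0.096 -0.136  0.086] [ 0.5405 -0.216   0.2337] yaw 61.1 q7 1.614
F [ 1.3  0.3 -5.3] T [ 0.195 -0.188  0.106] [ 0.5405 -0.216   0.2337] yaw 59.85 q7 1.597
F [ 0.4  1.  -4. ] T [ 0.197 -0.214  0.119] [ 0.5405 -0.216   0.2337] yaw 59.88 q7 1.597
F [ 0.9  1.2 -4.6] T [ 0.201 -0.258  0.094] [ 0.5405 -0.216   0.2337] yaw 59.91 q7 1.597
```

```bash

python3 -m pendant '{"grip":[1,1],"travel":[[0,0,0],[0,0,0]],"spin":[0.7,1.2]}'>/dev/null; python3 st.py
python3 -m pendant '{"grip":[1],"travel":[[0,0,0]],"spin":[0]}'>/dev/null; python3 st.py
python3 -m pendant '{"grip":[1],"travel":[[0,0,0]],"spin":[0]}'>/dev/null; python3 st.py
python3 - <<'E'
from h import *
c=cap('wrist');t=cap('top')
im=np.hstack([cv2.resize(c['img'][120:360,200:512],(520,400)),cv2.resize(t['img'][145:205,295:337],(280,400),interpolation=cv2.INTER_CUBIC)])
cv2.imwrite('pics/w4.png',im)
E
```

```text
F [ 0.6  0.9 -4.3] T [ 0.243 -0.184  0.151] [ 0.5405 -0.216   0.2337] yaw 58.66 q7 1.58
F [ 0.5  2.5 -4.6] T [ 0.282 -0.212  0.114] [ 0.5405 -0.216   0.2337] yaw 58.68 q7 1.581
F [ 0.7  1.3 -5.2] T [ 0.33  -0.26   0.153] [ 0.5405 -0.216   0.2337] yaw 58.71 q7 1.581
```

View pics/w4.png

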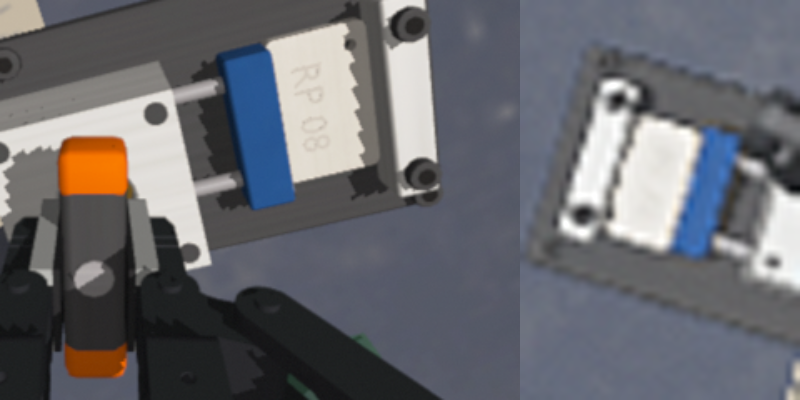

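The wrist view shows the blue jaw against the plate, whose shaded far edge (375,100) almost touches the fence (385,100), so contact is near. The last torque readings also rose a little.

```bash

for i in 1; do python3 -m pendant '{"grip":[1,1],"travel":[[0,0,0],[0,0,0]],"spin":[0.5,1]}'>/dev/null; done; python3 st.py
python3 -m pendant '{"grip":[1],"travel":[[0,0,0]],"spin":[0]}'>/dev/null; python3 st.py
python3 -m pendant '{"grip":[1],"travel":[[0,0,0]],"spin":[0]}'>/dev/null; python3 st.py
python3 -m pendant '{"grip":[1],"travel":[[0,0,0]],"spin":[0]}'>/dev/null; python3 st.py
python3 -m pendant '{"grip":[1],"travel":[[0,0,0]],"spin":[0]}'>/dev/null; python3 st.py
```

```text
F [ 0.2  1.  -5. ] T [ 0.406 -0.235  0.196] [ 0.5405 -0.2161  0.2337] yaw 57.66 q7 1.566
F [ 0.1  1.4 -4.7] T [ 0.411 -0.228  0.209] [ 0.5405 -0.2161  0.2337] yaw 57.68 q7 1.567
F [ 1.6  1.1 -4.1] T [ 0.368 -0.251  0.154] [ 0.5405 -0.2161  0.2337] yaw 57.7 q7 1.567
F [ 0.8  2.7 -5.7] T [ 0.408 -0.289  0.163] [ 0.5405 -0.2161  0.2337] yaw 57.7 q7 1.567
F [ 1.   1.7 -4.5] T [ 0.464 -0.321  0.172] [ 0.5405 -0.2161  0.2337] yaw 57.7 q7 1.567
```

Torque is about 0.07 Nm above free running, which puts roughly 12 N on the plate. One small increment more.

```bash

python3 -m pendant '{"grip":[1,1],"travel":[[0,0,0],[0,0,0]],"spin":[0.4,0.7]}'>/dev/null; python3 st.py
python3 -m pendant '{"grip":[1],"travel":[[0,0,0]],"spin":[0]}'>/dev/null; python3 st.py
python3 -m pendant '{"grip":[1],"travel":[[0,0,0]],"spin":[0]}'>/dev/null; python3 st.py
python3 -m pendant '{"grip":[1],"travel":[[0,0,0]],"spin":[0]}'>/dev/null; python3 st.py
python3 -m pendant '{"grip":[1],"travel":[[0,0,0]],"spin":[0]}'>/dev/null; python3 st.py
```

```text
F [ 1.5  2.8 -4.3] T [ 0.439 -0.284  0.209] [ 0.5405 -0.2161  0.2337] yaw 56.97 q7 1.557
F [ 1.1  1.7 -5.1] T [ 0.51  -0.224  0.223] [ 0.5405 -0.2161  0.2337] yaw 56.99 q7 1.557
F [ 1.3  2.8 -4.3] T [ 0.466 -0.251  0.185] [ 0.5405 -0.2161  0.2337] yaw 57.0 q7 1.557
F [ 1.6  2.2 -4.7] T [ 0.492 -0.245  0.191] [ 0.5405 -0.2161  0.2337] yaw 57.0 q7 1.557
F [ 1.   2.1 -4.9] T [ 0.518 -0.265  0.215] [ 0.5405 -0.2161  0.2337] yaw 57.0 q7 1.557
```

About 0.10 Nm above free running, or 16 N: firm. Releasing, retreating, checking.

```bash

python3 -m pendant '{"grip":[0.6,0.4,0.2,0,-0.2,-0.3,-0.3,-0.3],"travel":[[0,0,0],[0,0,0],[0,0,0],[0,0,0],[0,0,0],[0,0,0],[0,0,0],[0,0,0]],"spin":[0,0,0,0,0,0,0,0]}' 20
python3 -m pendant '{"grip":[-0.3,-0.3,-0.3,-0.3,-0.3,-0.3,-0.3,-0.3,-0.3,-0.3,-0.3,-0.3],"travel":[[0,0,-0.5],[0,0,-1],[0,0,-2],[0,0,-3],[0,0,-5],[0,0,-7],[0,0,-9],[0,0,-11],[0,0,-12.5],[0,0,-13],[0,0,-13],[0,0,-13]],"spin":[0,0,0,0,0,0,0,0,0,0,0,0]}'
python3 - <<'E'
from h import *
c=cap('wrist');t=cap('top');cv2.imwrite('pics/w5.png',np.hstack([cv2.resize(c['img'],(500,375)),cv2.resize(t['img'][145:220,295:355],(300,375),interpolation=cv2.INTER_CUBIC)]))
hsv=cv2.cvtColor(c['img'],cv2.COLOR_BGR2HSV)
n,l,s,ce=cv2.connectedComponentsWithStats(cv2.inRange(hsv,(4,130,120),(16,255,255)))
for i in range(1,n):
    if s[i,4]>30: print('orange',s[i],ray(c,ce[i],.085).round(4))
E
```

```text
time_s: 19.65
ee_pos: [0.5405, -0.2161, 0.2337]
eef_rot: [[-0.839, 0.545, 0.0], [0.545, 0.839, 0.0], [-0.0, 0.0, -1.0]]
contact_force: [0.4, -0.5, 0.1]
opening: 0.0555
grasp_force: 0.0
time_s: 20.85
ee_pos: [0.5402, -0.2159, 0.363]
eef_rot: [[-0.839, 0.545, -0.001], [0.545, 0.839, 0.0], [0.001, -0.0, -1.0]]
contact_force: [-0.2, 0.3, -0.6]
opening: 0.0553
grasp_force: 0.0
orange [245 144  21  17 323] [ 0.5169 -0.2021  0.085 ]
orange [249 212  21  13 213] [ 0.5638 -0.2284  0.085 ]
```

View pics/w5.png

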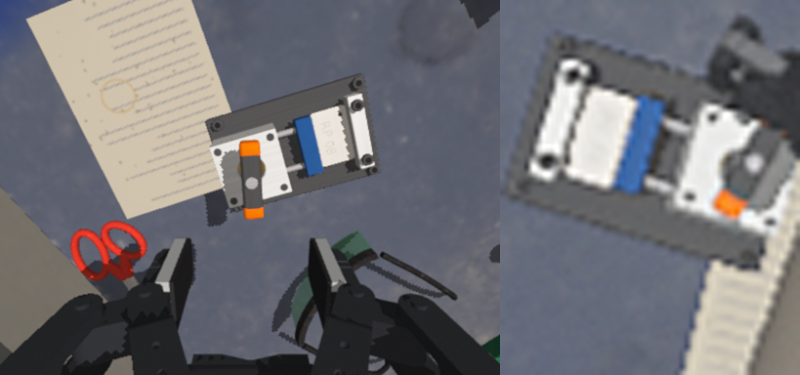

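The key stands upright in the socket at (250,180), centred at (0.540, -0.215). It is released, and jaw, plate and fence are closed up. Handing in.

```bash
python3 -c "
from rig import arm
print(arm.finish_job())"
```

```text
the job is handed in; nothing more can be done
None
```

The job is handed in: the key went fully home and now stands released in the socket. The jaw grips the plate at about 0.10 Nm above free running, an estimated 16 N, and the arm is clear; the hand-in returned no verdict.

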